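# Clamp a re-soled outsole under the cam-lever strap clamp

### The arm

A 7-joint arm with a two-finger parallel gripper is mounted at the origin on the work surface. World frame = base frame: x ahead of the robot, y to its left, z up, the work surface at z = 0. Lengths are in m, angles in rad, forces in N, time in s.
With the tool pointing down it reaches from about 0.4 to 0.85 m from the base axis. Payload 10.4 kg.
Tool frame: the origin (TCP) lies at the very end of the fingers, on their centre line; the grasp point (between the pads) lies manip.hold_point_z behind it (manip.hold_point_z is the distance from the TCP to the grasp point, in m); z points along the fingers, y is the direction in which the jaws open and shut (so a half turn about z gives the same grasp; the last joint's range is limited). The gripper opens to 85 mm and grips with 20 to 120 N. Pads are 22 mm wide; open, the fingers measure 114 mm over their backs; the gripper's body (76 mm by 85 mm) begins 54 mm behind the grasp point. The pads swing forward as they close: fully open they stand 13 mm farther back than shut.
Start: joints at [-1.322, 0.332, -0.065, 1.46, 0.022, 1.35, -0.088], TCP at [0.168, 0.602, 0.231] pointing down, gripper open.
Joint ranges: [-2.6, 2.6], [-0.5, 2.12], [-1.47, 1.34], [0.16, 2.42], [-1.27, 4.41], [0.06, 2.06], [-2.6, 2.6]. Speed limits (rad/s): [2.22, 2.22, 2.79, 2.79, 3.14, 3.14, 3.14].

### API

Orientations are given as a unit quaternion [x, y, z, w].
In Python, from workcell import manip gives the robot as it stands.
- The arm moves only by the tool jog_arm, never from a script. Its arguments are lists of equal length, an entry for each row: "translation": the shift along the world's x, y, z in mm, a list of three; "turn": the turn about the world's z in degrees. In form: {"translation": [[x, y, z], ...], "turn": [turn, ...]}. A call has 1 to 12 rows; each row is the pose to reach, as a shift and turn from the pose measured when the call began; what a row does not reach only later rows make up. A row lasts 1/12 s, in which the tool goes at most 41.7 mm and 7.16 degrees, less where a joint would pass 70% of its speed; a pose out of reach is approached as far as the arm can. A call with a gripper value outside its range is refused whole. "grip" is the finger opening in mm, from 0 to 85.4, set as the call begins (left out, the last holds). The fingers move at their own pace and stop on an object; "grip_force" is the grip in N (left out, the last holds). Time passes only in rows, so rows that repeat a pose let the fingers close. It gives the time, the measured TCP pose, the force and the opening at its end, in the units of the state.
- manip.get_obs(): the state, without advancing time (a new reading comes with each control period).
- manip.camera(name): name is "scene" or "top"; returns a dict with "frame" (480x640x3 uint8, red, green, blue), "mtx" (3x3 intrinsics, pixels), "k1" (the pictures are not rectified: a ray, as slopes to the right and down, at radius r is drawn at 1 + k1 r^2 times it, then the intrinsics apply), "pose" (4x4, takes a point from camera to world coordinates). Camera axes: x right, y down, z forward; pixel columns grow to the right and rows downward; lengths in m; the calibration is good to about 2 mm. A picture is of the moment at which its call begins. There is no depth.
- manip.hand_in(): hands the job in, once; it reports no verdict.
Trained networks look in a picture, given as the dict that the camera call returned (one of the last four; its "shot" number tells which), for a name from the list of things; names that differ only in an ending like _2 or _b are one class to them, and where a whole thing is asked for, a point or a joint stands for the part that bears it (a point fixed in the world has none). Each returns a list of dicts, best first, with "confidence" (0 to 1); they miss things now and then, are a little off and sometimes report something else, mostly with a low value. They report only what shows in the picture. A call takes as long as a camera call.
- manip.outline_of(picture, label): "mask" (480x640 bool, what is visible of it) and "extent" ([left, top, right, bottom] in pixels, round what is visible of it).
- manip.pinpoint(picture, label): "at" ([column, row] in pixels: a listed point, or the origin of a listed thing).
The state is a dict: "clock": time; "joint_pos": joint angles; "joint_velocities": joint speeds; "tau": joint torques, N m; "position": TCP position; "ee_rot": TCP orientation; "ft_force": force on the tool from outside, world axes, zero at the start; "torque": the same for the moment, N m; "grip_width": opening from 0.0 (shut) to 1.0 (fully open).
Only numpy, scipy, OpenCV 4.12 (cv2) and the standard library are available. Lean on these libraries where they do the work, as an engineer would, in place of code of your own. Each camera call takes 0.05 s, during which the arm holds its last target. There are 200 camera calls.

### The job

A rubber half sole has just been cemented to the leather outsole on the clamping board and must be held while it sets. Push the clamp's strap round with the outside of a finger until it lies across the half sole against its stop pin, then push the cam lever all the way down so that the pad holds the sole, and move clear. Only push, gently: do not pinch or force the clamp, do not shift or lift the sole, and leave the tin, brush and hammer where they are.

Things in the scene. Friction and masses are not known exactly. Their poses are not given: they have to be found in the camera images.
- jig: Clamping board: wooden board 340 x 300 mm, 24 mm thick, screwed to the bench. Origin: centre of its underside, on the bench top; x along the sole towards the toe, y from the sole towards the clamp post, z up. A heel cleat 10 mm high stands at its -x end. The clamp post stands at x = 60, y = 60 mm on a 75 mm square foot plate 5 mm thick.
- pivot (a point): Point on the upright axis of the clamp post at mid-height of the strap bar, 66 mm above the bench. Strap and cam lever swing together about this axis. The strap's round boss on the post is 36 mm across.
- strap_push (a point): On the strap's centre line, mid-height of the bar, 75 mm from the pivot axis towards the nose: middle of the free stretch to push on. Flat steel bar 24 mm wide, 12 mm thick, underside 60 mm above the bench, from 32 mm behind the axis to 140 mm before it (nose). At 120 mm the pad hangs below it and a spindle end stands 14 mm above it; between boss and pad nothing hangs below the bar.
- strap (a joint): Swing of the strap, rad. 0: across the sole against the stop pin (nose to the board's -y). Grows to 1.75 as it swings clear, clockwise from above (at 1.57 the nose points to the board's -x), so it is pushed anticlockwise to close. About 1.6 N at the push point turns it; it stays where left. Stop pin: 8 mm thick, 72 mm above the bench, at x = 76, y = 26 mm on the board.
- lever_pin (a point): Middle of the cam lever's level hinge pin, on the clamp post's axis, 96 mm above the bench. The pin is square to the strap: the lever moves in the upright plane through the strap's length.
- lever_push (a point): Middle of the face of the cam lever that is pushed, on a black thumb paddle 24 mm wide, 50 mm long, 10 mm thick at the lever's end: 83 mm along the lever from the hinge pin (the lever ends at 108 mm) and 7 mm off the line through the pin. Lever up: the face looks towards the strap's nose; lever down: it looks up.
- lever (a joint): Cam lever angle, rad. 0: up, 75 degrees above level, leaning away from the strap's nose, its end 200 mm above the bench. Grows to 1.26 as it is pushed over and down, away from the nose, to 3 degrees above level, on its stop. About 4 N on the paddle moves it; it stays where left. It rocks the strap's nose 5 mm down; the pad meets the sole at about 0.75 and grips fully with the lever right down.
- sole: Loose leather outsole, 270 mm long, 92 mm wide at the forepart, 5 mm thick, with a black rubber half sole 3 mm thick on its forepart, lying flat on the board, toe to the board's +x. Origin: on its underside below the centre of the half sole, where the pad comes down (top face 8 mm higher); x towards the toe, which is 80 mm on; the heel is 190 mm behind.
- tin_center (a point): Centre of a round flat aluminium polish tin, 76 mm diameter, 24 mm high, standing on the board near its robot-side corner on the clamp's side.
- brush_center (a point): Centre of a wooden shoe brush, bristles down, 162 x 52 x 48 mm, on the bench beside the sole's side of the board.
- hammer: Cobbler's hammer, 250 mm long, lying on the bench beyond the clamp's side of the board. Origin: on the bench under the middle of its length.
- bar: The strap's steel bar with its boss and pad. Origin: on the post's axis at mid-height of the bar (the same point as pivot); its -y axis runs along the bar to the nose, z up.
- pad (a point): Centre of the underside of the rubber pad (32 mm diameter, 14 mm high with its steel cap) under the strap's nose, 120 mm from the post's axis; 35 mm above the bench with the lever up.

How it is judged:
On the way, in this order (a step that is already met when the one before it is completed fails the run):
1. the strap lies across the half sole against its stop, the lever still up (value of joint strap below 0.08 rad and value of joint lever below 0.6 rad), for 0.2 s.
2. the cam lever is right down and the pad grips the sole (value of joint strap below 0.08 rad and value of joint lever above 1.18 rad and contact force between bar and sole above 6 N), for 0.2 s.
At the end, for the whole second after the job is handed in: The strap is within 0.08 rad of its stop, the cam lever within 0.08 rad of fully down, the strap's pad presses on the sole with more than 6 N and within 20 mm of the half sole's centre; the sole lies at rest within 10 mm, and tin, brush and hammer within 15 mm, of where they began (all of step 2 and horizontal distance between pad and sole below 0.02 m and linear speed of sole below 0.02 m/s and distance of sole from where it was at the start of the episode below 0.01 m and distance of each of tin_center, brush_center, hammer from where it was at the start of the episode below 0.015 m); the robot touches nothing.
It fails at once if the cam lever is pushed down before the strap lies over the sole (value of joint lever above 0.6 rad and value of joint strap above 0.15 rad).
It fails at once if the sole is shifted or lifted (distance of sole from where it was at the start of the episode above 0.01 m).
It fails at once if the tin, brush or hammer is shifted or lifted (distance of any of tin_center, brush_center, hammer from where it was at the start of the episode above 0.015 m).
It fails at once if the strap or the cam lever is pinched or forced (a pinch presses it from both sides) (contact force between the fingers and bar above 40 N or contact force between the fingers and lever above 40 N).
It also fails if it takes over 46 s, if anything falls off the work surface, if the arm or the gripper's body presses on something with over 40 N, if the wrist force passes 120 N, or if a joint passes its speed limit or range.

## Working session

There is one attempt and no reset: what is moved stays moved. The work goes in short steps, Python scripts to look and compute and a tool call to move; the robot and the scene stay as the last step left them, time stands still between calls to the robot, and variables do not carry over. Pictures are saved under pics/ and viewed, about 8 in all and at most 12, crops included, and the job is handed in when it is done.

Besides the shell and the picture viewer there is one more tool, called after ">>>" in YAML: its name, and indented under it one key for each argument. jog_arm: Moves the arm, as the interface text tells. Its arguments: {"type":"object","properties":{"translation":{"type":"array"},"turn":{"type":"array"},"grip":{"type":"number"},"grip_force":{"type":"number"}},"required":["translation","turn"]}

```bash
mkdir -p pics
cat > h.py <<'E'
import numpy as np, cv2
from workcell import manip
def ray(P,px):
    K=P["mtx"];d=np.array([(px[0]-K[0,2])/K[0,0],(px[1]-K[1,2])/K[1,1]]);u=d.copy()
    for _ in range(20): u=d/(1+P["k1"]*(u@u))
    T=np.array(P["pose"]);return T[:3,3],T[:3,:3]@np.array([u[0],u[1],1.])
def atz(P,px,z):
    o,r=ray(P,px);return o+r*(z-o[2])/r[2]
def tri(obs):
    A=np.zeros((3,3));b=np.zeros(3)
    for P,px in obs:
        o,r=ray(P,px);r=r/np.linalg.norm(r);M=np.eye(3)-np.outer(r,r);A+=M;b+=M@o
    return np.linalg.solve(A,b)
E
python3 - <<'E'
from h import *
s=manip.camera("scene");t=manip.camera("top")
Z=dict(jig=0,pivot=.066,strap_push=.066,lever_pin=.096,lever_push=None,sole=.024,tin_center=.036,brush_center=.024,hammer=0,pad=.035,bar=.066)
for n,z in Z.items():
    o=[]
    for P,c in((s,'s'),(t,'t')):
        r=manip.pinpoint(P,n)
        if r:
            o.append((P,r[0]["at"]));print(n,c,np.round(r[0]["at"],1),round(r[0]["confidence"],2),np.round(atz(P,r[0]["at"],z if z is not None else .17),3))
    if len(o)==2: print("   tri",np.round(tri(o),3))
cv2.imwrite("pics/s0.png",s["frame"][...,::-1]);cv2.imwrite("pics/t0.png",t["frame"][...,::-1])
print(manip.get_obs(),manip.hold_point_z)
for P in (s,t): print(np.round(P["pose"],2),P["mtx"][0,0])
E
```

```text
jig s [310. 270.] 0.82 [0.521 0.027 0.   ]
jig t [354.3 258. ] 0.97 [0.513 0.015 0.   ]
   tri [ 0.513  0.017 -0.016]
pivot s [317.1 284. ] 0.86 [0.58  0.086 0.066]
pivot t [320.9 216.9] 0.57 [0.581 0.075 0.066]
   tri [0.58  0.08  0.061]
strap_push s [332.6 258.6] 0.82 [0.511 0.077 0.066]
strap_push t [326.8 257.3] 0.56 [0.507 0.066 0.066]
   tri [0.506 0.07  0.056]
lever_pin s [310.4 276.1] 0.81 [0.589 0.077 0.096]
lever_pin t [315.1 214.7] 0.96 [0.58  0.085 0.096]
   tri [0.583 0.08  0.091]
lever_push s [305.6 255.3] 0.94 [0.598 0.076 0.17 ]
lever_push t [307.6 192.2] 0.61 [0.603 0.093 0.17 ]
   tri [0.603 0.087 0.183]
sole s [268.9 268.8] 0.71 [ 0.581 -0.037  0.024]
sole t [384.  220.8] 0.73 [ 0.579 -0.042  0.024]
   tri [ 0.579 -0.041  0.019]
tin_center s [376.4 244.9] 0.69 [0.408 0.123 0.036]
tin_center t [293.6 314.8] 0.94 [0.406 0.129 0.036]
   tri [0.407 0.126 0.037]
brush_center s [229.6 229.2] 0.71 [ 0.543 -0.18   0.024]
brush_center t [458.4 237.7] 0.64 [ 0.544 -0.182  0.024]
   tri [ 0.544 -0.181  0.024]
hammer s [425.6 336.3] 0.58 [0.527 0.306 0.   ]
hammer t [203.8 253
[... 503 characters left out ...]
]), 'tau': array([ 3.92145403e-04, -6.25244021e+01,  4.94161563e-02, -3.91826463e+01,
        1.65383751e-02,  1.88563004e-03,  3.48113410e-06]), 'position': array([0.16776942, 0.6020842 , 0.23134421]), 'ee_rot': array([ 1.35487169e-01,  9.90779100e-01,  4.82195553e-05, -1.27023146e-06]), 'ft_force': array([-0.57216549,  0.8470438 , -0.02531434]), 'torque': array([-0.02302574, -0.00539994, -0.00806068]), 'grip_width': 1.002828336037629} 0.0187
[[-0.56  0.64 -0.52  1.01]
 [ 0.83  0.43 -0.37  0.39]
 [-0.01 -0.64 -0.77  0.84]
 [ 0.    0.    0.    1.  ]] 478.4587171387676
[[-0.01 -0.99  0.15  0.38]
 [-1.    0.02  0.03  0.04]
 [-0.04 -0.15 -0.99  1.08]
 [ 0.    0.    0.    1.  ]] 571.721715821768
```

View pics/s0.png

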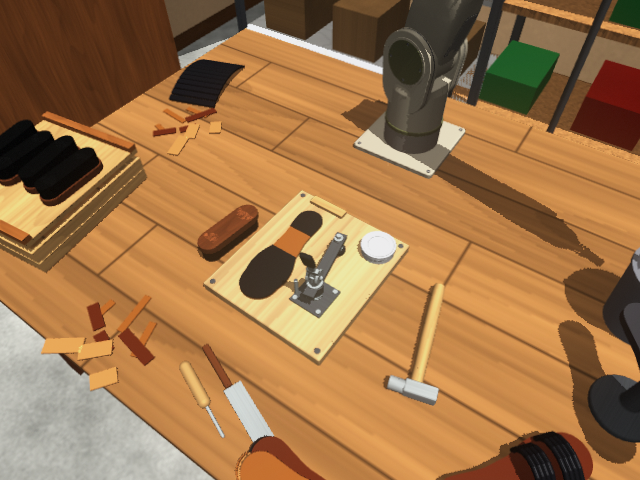

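View pics/t0.png

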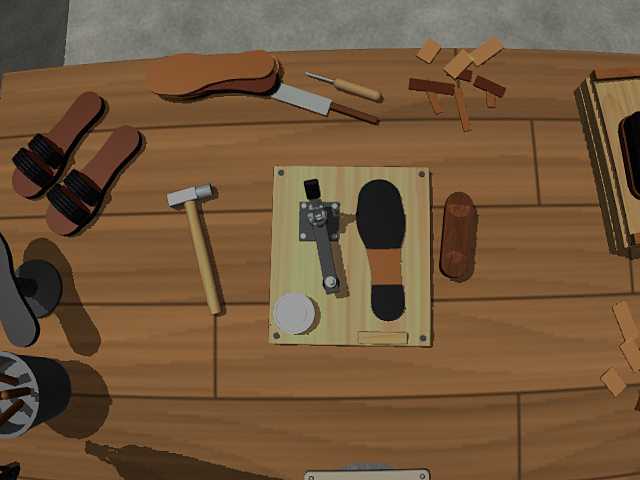

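The scene view shows the clamp near (315,285), its strap pointing towards the robot and the tin at (378,246). The top view shows the strap running from (320,215) to (332,285) with the lever up at (311,188). The network points agree with both pictures. Next I'll get the board yaw and the strap angle.

Run:
```python
from h import *
t=manip.camera("top");s=manip.camera("scene")
for P in(t,s):
    for n,z in(("jig",.024),("strap",.072)):
        r=manip.outline_of(P,n)
        if not r: continue
        m=np.argwhere(r[0]["mask"])[:,::-1]
        h=cv2.convexHull(m.astype(np.int32))[:,0]
        w=np.array([atz(P,p,z)[:2] for p in h],np.float32)*1000
        print(n,r[0]["confidence"],len(m),cv2.minAreaRect(w))
for n,z in(("sole",.029),("strap_push",.066),("pad",.035),("pivot",.066),("lever_pin",.096)):
    print(n,[np.round(atz(P,manip.pinpoint(P,n)[0]["at"],z),3) if manip.pinpoint(P,n) else None for P in(t,s)])
```

```text
jig 0.83 22015 ((518.4075927734375, 23.178955078125), (299.59808349609375, 339.4667053222656), 88.0263442993164)
strap 0.58 1696 ((547.5624389648438, 74.7643051147461), (212.09600830078125, 35.08014678955078), 10.318720817565918)
strap 0.61 1188 ((536.1064453125, 57.348609924316406), (174.35133361816406, 79.39180755615234), 9.108270645141602)
sole [array([ 0.582, -0.035,  0.029]), array([ 0.585, -0.034,  0.029])]
strap_push [None, array([0.511, 0.08 , 0.066])]
pad [array([0.465, 0.062, 0.035]), array([0.463, 0.058, 0.035])]
pivot [array([0.582, 0.079, 0.066]), array([0.58 , 0.084, 0.066])]
lever_pin [array([0.505, 0.024, 0.096]), None]
```

>>> jog_arm:
  translation:
    - [27,-41,0]
    - [54,-82,0]
    - [82,-123,0]
    - [109,-164,0]
    - [136,-205,0]
    - [164,-247,0]
    - [191,-288,0]
    - [218,-330,0]
    - [246,-371,0]
    - [273,-413,0]
    - [300,-450,0]
    - [322,-482,0]
  turn: [-6,-12,-18,-24,-30,-36,-42,-48,-54,-60,-65,-65]
  grip: 0

```text
clock: 3.4
position: [0.4456, 0.1839, 0.2317]
ee_rot: [0.649, 0.761, 0.001, 0.0]
ft_force: [0.1, 0.5, -0.8]
grip_width: 0.002
```

>>> jog_arm:
  translation:
    - [20,-30,0]
    - [40,-60,0]
    - [49,-80,0]
    - [49,-80,-30]
    - [49,-80,-60]
    - [49,-80,-90]
    - [49,-80,-120]
    - [49,-80,-145]
    - [49,-80,-165]
    - [49,-80,-180]
    - [49,-80,-180]
    - [49,-80,-180]
  turn: [0,0,0,0,0,0,0,0,0,0,0,0]

```text
clock: 4.4
position: [0.4943, 0.1038, 0.0517]
ee_rot: [0.649, 0.761, -0.0, -0.0]
ft_force: [0.3, -0.1, 0.6]
grip_width: -0.001
```

Run:
```python
from h import *
o=manip.get_obs();p=o["position"]*1000;print(p,o["ft_force"])
s=manip.camera("scene");cv2.imwrite("pics/s1.png",cv2.resize(s["frame"][180:340,220:440,::-1],(770,560)))
def path(p,th0,ths,d,r=80):
    c=np.array([580.5,81.1]);out=[]
    for th,dd in zip(ths,d):
        a=np.radians(th);u=np.array([np.cos(a),np.sin(a)]);t=np.array([-u[1],u[0]])
        q=c+r*u-dd*t-p[:2];out.append((th,dd,q.round(1)))
    return out
for x in path(p,0,[-169.8]*4+list(np.arange(-166,-95,4)),[35,30,26,23]+[23]*18):print(x)
```

```text
[494.30220674 103.75242262  51.68029551] [ 0.29404187 -0.08625824  0.60235154]
(-169.8, 35, array([ 1.3, -2.4]))
(-169.8, 30, array([ 2.1, -7.3]))
(-169.8, 26, array([  2.9, -11.2]))
(-169.8, 23, array([  3.4, -14.2]))
(np.int64(-166), 23, array([  3. , -19.7]))
(np.int64(-162), 23, array([  3. , -25.5]))
(np.int64(-158), 23, array([  3.4, -31.3]))
(np.int64(-154), 23, array([  4.2, -37. ]))
(np.int64(-150), 23, array([  5.4, -42.7]))
(np.int64(-146), 23, array([  7. , -48.3]))
(np.int64(-142), 23, array([  9. , -53.8]))
(np.int64(-138), 23, array([ 11.4, -59.1]))
(np.int64(-134), 23, array([ 14.1, -64.2]))
(np.int64(-130), 23, array([ 17.2, -69.2]))
(np.int64(-126), 23, array([ 20.6, -73.9]))
(np.int64(-122), 23, array([ 24.3, -78.3]))
(np.int64(-118), 23, array([ 28.3, -82.5]))
(np.int64(-114), 23, array([ 32.6, -86.4]))
(np.int64(-110), 23, array([ 37.2, -90. ]))
(np.int64(-106), 23, array([ 42. , -93.2]))
(np.int64(-102), 23, array([ 47.1, -96.1]))
(np.int64(-98), 23, array([ 52.3, -98.7]))
```

View pics/s1.png

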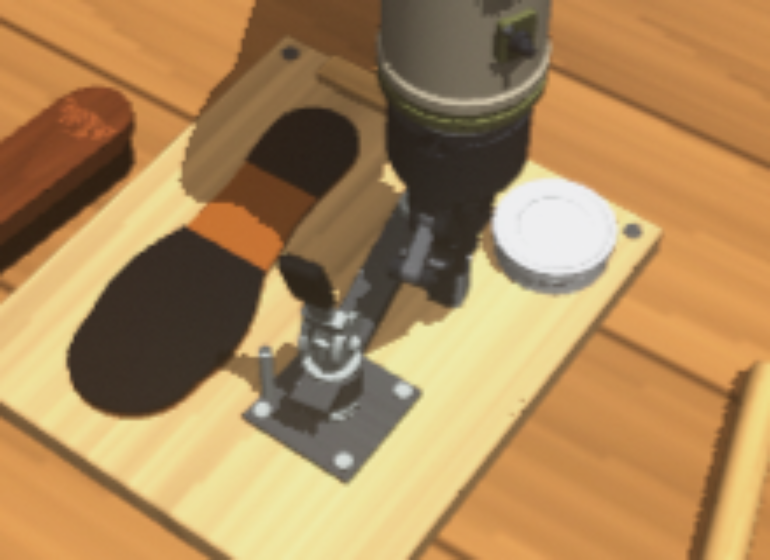

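The crop shows the fingers at about (450,290), on the clamp side of the strap and clear of the tin. I'll begin the sweep.

>>> jog_arm:
  translation:
    - [1,-2.5,0]
    - [2,-7,0]
    - [3,-11,0]
    - [3,-14,0]
    - [3,-17,0]
    - [3,-20,0]
    - [3,-23,0]
    - [3,-26,0]
    - [3,-29,0]
    - [3.5,-31,0]
    - [4,-34,0]
    - [4,-37,0]
  turn: [0,0,0,0,2,4,6,8,10,12,14,16]

```text
clock: 5.45
position: [0.4992, 0.0671, 0.0529]
ee_rot: [0.536, 0.844, 0.001, 0.0]
ft_force: [0.8, 1.8, -0.0]
grip_width: -0.001
```

>>> jog_arm:
  translation:
    - [0,-3,0]
    - [1,-6,0]
    - [2,-8.5,0]
    - [3,-11,0]
    - [4,-14,0]
    - [5,-17,0]
    - [6,-19.5,0]
    - [7,-22,0]
    - [8.5,-24.5,0]
    - [10,-27,0]
    - [11.5,-29.5,0]
    - [13,-32,0]
  turn: [2,4,6,8,10,12,14,16,18,20,22,24]

```text
clock: 6.45
position: [0.5119, 0.0348, 0.053]
ee_rot: [0.348, 0.938, 0.001, -0.001]
ft_force: [-2.1, 0.6, 0.9]
grip_width: 0.004
```

Run:
```python
from h import *
o=manip.get_obs();p=o["position"]*1000;print(p,o["ft_force"],o["ee_rot"])
c=np.array([580.5,81.1])
for th in list(np.arange(-126,-95,2))+list(range(-96,-84)):
    a=np.radians(th);u=np.array([np.cos(a),np.sin(a)]);t=np.array([-u[1],u[0]])
    print(th,(c+80*u-23*t-p[:2]).round(1))
s=manip.camera("top");cv2.imwrite("pics/t2.png",cv2.resize(s["frame"][150:350,250:490,::-1],(720,600)))
```

```text
[511.87669962  34.75350253  52.98922091] [-2.0736091   0.63367047  0.86873253] [ 3.47907888e-01  9.37527687e-01  1.28734217e-03 -5.29174274e-04]
-126 [ 3.  -4.9]
-124 [ 4.8 -7.1]
-122 [ 6.7 -9.3]
-120 [  8.7 -11.4]
-118 [ 10.8 -13.5]
-116 [ 12.9 -15.5]
-114 [ 15.1 -17.4]
-112 [ 17.3 -19.2]
-110 [ 19.6 -21. ]
-108 [ 22.  -22.6]
-106 [ 24.5 -24.2]
-104 [ 27.  -25.7]
-102 [ 29.5 -27.1]
-100 [ 32.1 -28.4]
-98 [ 34.7 -29.7]
-96 [ 37.4 -30.8]
-96 [ 37.4 -30.8]
-95 [ 38.7 -31.3]
-94 [ 40.1 -31.9]
-93 [ 41.5 -32.3]
-92 [ 42.8 -32.8]
-91 [ 44.2 -33.2]
-90 [ 45.6 -33.7]
-89 [ 47. -34.]
-88 [ 48.4 -34.4]
-87 [ 49.8 -34.7]
-86 [ 51.3 -35.1]
-85 [ 52.7 -35.4]
```

View pics/t2.png

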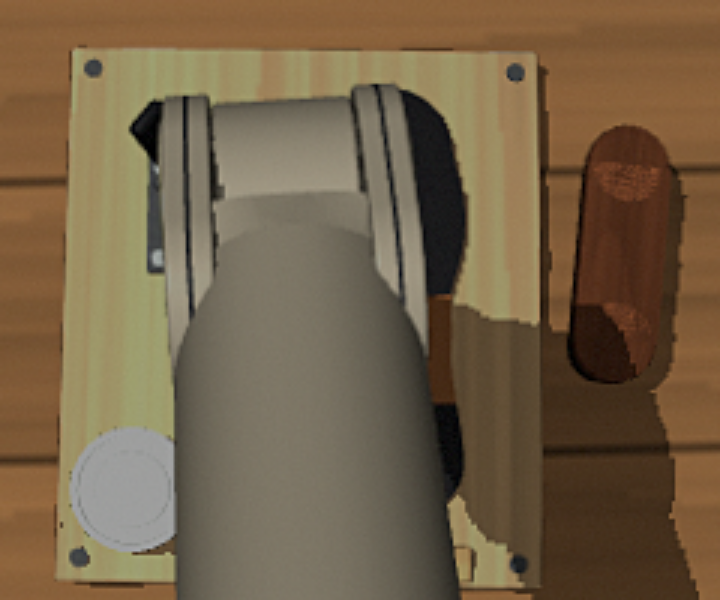

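The arm hides the strap, but the paddle at (148,128) has swung round with it and the force is about 2 N. I'll carry on.

>>> jog_arm:
  translation:
    - [2,-3,0]
    - [4,-6,0]
    - [6.5,-9,0]
    - [9,-12,0]
    - [12,-15,0]
    - [15,-17.5,0]
    - [18,-20,0]
    - [21,-22,0]
    - [24.5,-24,0]
    - [28,-26,0]
    - [31,-28,0]
    - [34,-29.5,0]
  turn: [2,4,6,8,11,14,17,19,22,25,28,30]

```text
clock: 7.5
position: [0.5461, 0.0045, 0.0532]
ee_rot: [0.091, 0.996, 0.001, -0.001]
ft_force: [-1.3, 0.2, -0.2]
grip_width: 0.0
```

>>> jog_arm:
  translation:
    - [1,-0.5,0]
    - [2,-1,0]
    - [3,-1.3,0]
    - [4,-1.6,0]
    - [5,-2,0]
    - [6,-2.3,0]
    - [6,-2.3,0]
  turn: [1,1,2,3,4,4,4]

```text
clock: 8.08
position: [0.5522, 0.0019, 0.0532]
ee_rot: [0.057, 0.998, 0.001, -0.001]
ft_force: [-0.5, -0.4, 0.2]
grip_width: -0.003
```

>>> jog_arm:
  translation:
    - [0.7,-0.2,0]
    - [1.4,-0.4,0]
    - [2,-0.6,0]
    - [2.6,-0.8,0]
    - [2.6,-0.8,0]
  turn: [0,1,1,2,2]

```text
clock: 8.5
position: [0.5549, 0.001, 0.0532]
ee_rot: [0.039, 0.999, 0.001, -0.001]
ft_force: [-1.0, -1.2, 0.9]
grip_width: 0.002
```

>>> jog_arm:
  translation:
    - [0.5,0,0]
    - [1,0,0]
    - [1.5,0,0]
    - [1.5,0,0]
  turn: [0,0,0,0]

```text
clock: 8.83
position: [0.5558, 0.0008, 0.0529]
ee_rot: [0.039, 0.999, 0.001, -0.002]
ft_force: [-5.6, -1.2, 2.2]
grip_width: -0.001
```

At the stop: 5.6 N with motion halted at about the expected angle. I'll back off, rise and check the result.

>>> jog_arm:
  translation:
    - [-10,0,0]
    - [-25,0,0]
    - [-25,0,30]
    - [-25,0,65]
    - [-25,0,100]
    - [-25,0,135]
    - [-25,0,170]
    - [-25,0,200]
    - [-25,0,220]
    - [-25,0,220]
  turn: [0,0,1,2,2,2,2,2,2,2]

```text
clock: 9.67
position: [0.5331, 0.0012, 0.2781]
ee_rot: [0.021, 1.0, 0.002, 0.003]
ft_force: [1.2, -0.4, 0.3]
grip_width: -0.004
```

Run:
```python
from h import *
o=manip.get_obs();print(o["position"]*1000,o["ft_force"])
s=manip.camera("scene");t=manip.camera("top")
for n,z in(("pivot",.066),("pad",.035),("strap_push",.066),("lever_pin",.096),("lever_push",.178),("sole",.024)):
    for P,c in((s,"s"),(t,"t")):
        r=manip.pinpoint(P,n)
        if r: print(n,c,np.round(r[0]["at"],1),round(r[0]["confidence"],2),np.round(atz(P,r[0]["at"],z)*1000))
cv2.imwrite("pics/s3.png",cv2.resize(s["frame"][170:350,200:440,::-1],(800,600)))
```

```text
[533.14709993   1.20664235 278.11239366] [ 1.24097534 -0.44683595  0.25640456]
pivot s [315.4 285.5] 0.39 [585.  85.  66.]
pivot t [319.8 214.2] 0.77 [586.  77.  66.]
pad s [271.  264.6] 0.56 [576. -34.  35.]
strap_push s [282.9 265.9] 0.59 [582.   4.  66.]
lever_pin s [315.6 276.2] 0.61 [583.  86.  96.]
lever_pin t [318.2 216.9] 0.71 [575.  79.  96.]
lever_push s [320.7 254.4] 0.62 [587. 100. 178.]
lever_push t [297.8 205. ] 0.94 [580. 109. 178.]
sole s [269.9 267.8] 0.63 [578. -37.  24.]
```

View pics/s3.png

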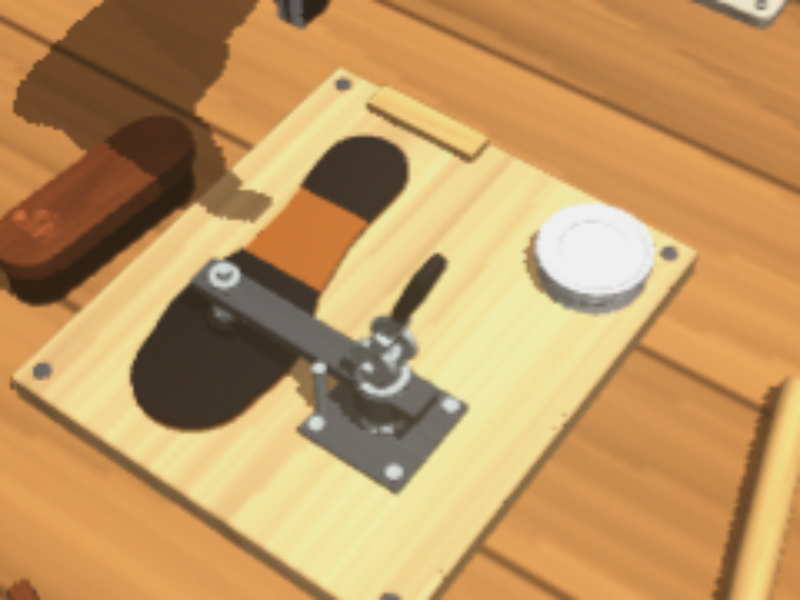

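The strap lies across the half sole against the pin at (320,370), the pad is over the rubber and the lever is still up. Next I'll bring the fingers to the nose side of the paddle.

>>> jog_arm:
  translation:
    - [16,22,0]
    - [32,44,0]
    - [47,65,0]
    - [47,65,-25]
    - [47,65,-50]
    - [47,65,-72]
    - [47,65,-88]
    - [47,65,-93]
    - [47,65,-93]
  turn: [0,0,0,0,0,0,0,0,0]

```text
clock: 11.12
position: [0.5771, 0.0657, 0.1787]
ee_rot: [0.021, 1.0, 0.001, -0.003]
ft_force: [0.4, 0.4, -0.7]
grip_width: -0.001
```

Run:
```python
from h import *
o=manip.get_obs();p=o["position"]*1000;print(p,o["ft_force"])
v=np.array([.035,.999]);c=np.array([580.5,81.1])
for ph in [75,72,69,66,62,58,54,50,46,42,38,34,30,26,22,18,15,12,9,7,5,4,3,2,1]:
    a=np.radians(ph);s=90*np.cos(a)-7*np.sin(a)-14.5;z=96+90*np.sin(a)+7*np.cos(a)
    print(ph,np.round(np.append(c+s*v,z)-p,1),round(s,1),round(z,1))
s=manip.camera("scene");cv2.imwrite("pics/s4.png",cv2.resize(s["frame"][190:310,250:410,::-1],(800,600)))
```

```text
[577.13869197  65.7397349  178.66781672] [ 0.41192882  0.41560191 -0.73811559]
75 [ 3.4 17.4  6.1] 2.0 184.7
72 [ 3.6 22.   5.1] 6.7 183.8
69 [ 3.8 26.6  3.9] 11.2 182.5
66 [ 3.9 31.1  2.4] 15.7 181.1
62 [ 4.1 36.9  0.1] 21.6 178.8
58 [ 4.3 42.6 -2.6] 27.3 176.0
54 [ 4.5 48.1 -5.7] 32.7 172.9
50 [ 4.7 53.3 -9.2] 38.0 169.4
46 [  4.9  58.3 -13.1] 43.0 165.6
42 [  5.   63.  -17.2] 47.7 161.4
38 [  5.2  67.4 -21.7] 52.1 156.9
34 [  5.3  71.5 -26.5] 56.2 152.1
30 [  5.5  75.2 -31.6] 59.9 147.1
26 [  5.6  78.6 -36.9] 63.3 141.7
22 [  5.7  81.6 -42.5] 66.3 136.2
18 [  5.8  84.2 -48.2] 68.9 130.5
15 [  5.8  85.9 -52.6] 70.6 126.1
12 [  5.9  87.4 -57.1] 72.1 121.6
9 [  5.9  88.6 -61.7] 73.3 117.0
7 [  6.   89.3 -64.8] 74.0 113.9
5 [  6.   89.8 -67.9] 74.5 110.8
4 [  6.   90.1 -69.4] 74.8 109.3
3 [  6.   90.3 -71. ] 75.0 107.7
2 [  6.   90.5 -72.5] 75.2 106.1
1 [  6.   90.6 -74.1] 75.4 104.6
```

View pics/s4.png

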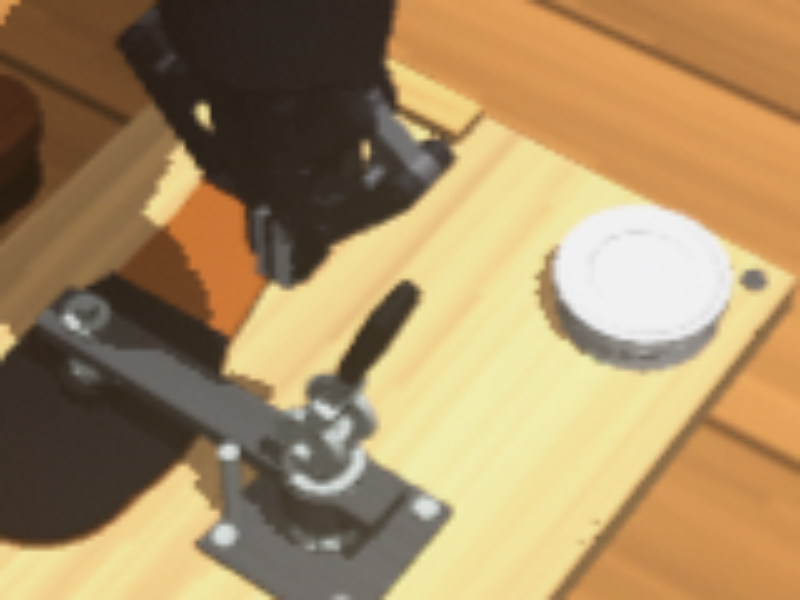

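The fingertips at about (285,280) are on the nose side of the paddle at (380,330), with a clear gap. I'll start the lever push slowly.

>>> jog_arm:
  translation:
    - [2,4,4]
    - [3.5,9,6]
    - [3.5,13,6]
    - [3.5,16,6]
    - [3.5,19,6]
    - [3.6,22,5]
    - [3.7,24.5,4.5]
    - [3.8,26.5,4]
    - [3.9,29,3]
    - [3.9,31,2.5]
  turn: [0,0,0,0,0,0,0,0,0,0]

```text
clock: 12.0
position: [0.5818, 0.0966, 0.1826]
ee_rot: [0.022, 1.0, 0.001, -0.002]
ft_force: [-0.2, -3.1, 2.5]
grip_width: -0.003
```

>>> jog_arm:
  translation:
    - [0,3,-1]
    - [0,6,-2.5]
    - [0,9,-4]
    - [0,11.5,-5]
    - [0.5,14,-6.5]
    - [0.5,17,-8]
    - [0.5,20,-10]
    - [0.5,22,-11.5]
    - [1,24.5,-13.5]
    - [1,27,-15.5]
  turn: [0,0,0,0,0,0,0,0,0,0]

```text
clock: 12.83
position: [0.5828, 0.1239, 0.1668]
ee_rot: [0.022, 1.0, 0.001, -0.002]
ft_force: [1.2, -1.3, 4.6]
grip_width: -0.001
```

>>> jog_arm:
  translation:
    - [0,2.5,-2.5]
    - [0,5,-5]
    - [0,7,-7.5]
    - [0,9,-10]
    - [0,11,-12.5]
    - [0,13.3,-14.6]
    - [0,15,-17]
    - [0,17,-20]
    - [0,18.7,-22.5]
    - [0,20.4,-25]
    - [0,22,-28]
    - [0,23.4,-31]
  turn: [0,0,0,0,0,0,0,0,0,0,0,0]

```text
clock: 13.83
position: [0.5829, 0.1477, 0.1357]
ee_rot: [0.022, 1.0, 0.001, -0.002]
ft_force: [-0.0, 0.7, 4.0]
grip_width: 0.0
```

>>> jog_arm:
  translation:
    - [0,1.3,-3]
    - [0,2.6,-6]
    - [0,3.5,-8]
    - [0,4.3,-10]
    - [0,5,-12]
    - [0,5.7,-14]
    - [0,6.3,-16]
    - [0,6.9,-18]
    - [0,7.3,-20]
    - [0,7.3,-20]
  turn: [0,0,0,0,0,0,0,0,0,0]

```text
clock: 14.67
position: [0.5826, 0.155, 0.1151]
ee_rot: [0.021, 1.0, 0.001, -0.002]
ft_force: [0.7, 0.8, 2.3]
grip_width: 0.002
```

>>> jog_arm:
  translation:
    - [0,0.3,-1]
    - [0,0.5,-2]
    - [0,0.7,-3]
    - [0,0.8,-4]
    - [0,0.9,-5]
    - [0,0.9,-5]
  turn: [0,0,0,0,0,0]

```text
clock: 15.17
position: [0.5825, 0.1559, 0.1098]
ee_rot: [0.022, 1.0, 0.001, -0.002]
ft_force: [0.1, 2.2, 1.9]
grip_width: -0.001
```

>>> jog_arm:
  translation:
    - [0,0,-0.5]
    - [0,0,-1]
    - [0,0,-1.5]
    - [0,0,-1.5]
  turn: [0,0,0,0]

```text
clock: 15.5
position: [0.5825, 0.1561, 0.1083]
ee_rot: [0.021, 1.0, 0.001, -0.002]
ft_force: [1.6, 1.6, 3.4]
grip_width: 0.004
```

>>> jog_arm:
  translation:
    - [0,0,-0.5]
    - [0,0,-1]
    - [0,0,-1.5]
    - [0,0,-1.5]
  turn: [0,0,0,0]

```text
clock: 15.83
position: [0.5825, 0.1563, 0.1069]
ee_rot: [0.021, 1.0, 0.001, -0.002]
ft_force: [0.6, 2.8, 4.6]
grip_width: 0.002
```

>>> jog_arm:
  translation:
    - [0,0,-0.5]
    - [0,0,-1]
    - [0,0,-1]
  turn: [0,0,0]

```text
clock: 16.08
position: [0.5827, 0.1564, 0.1062]
ee_rot: [0.021, 1.0, 0.001, -0.002]
ft_force: [-0.3, 0.7, 6.4]
grip_width: 0.002
```

>>> jog_arm:
  translation:
    - [0,0,-0.5]
    - [0,0,-1]
    - [0,0,-1]
  turn: [0,0,0]

```text
clock: 16.33
position: [0.5829, 0.1564, 0.1059]
ee_rot: [0.021, 1.0, 0.001, -0.002]
ft_force: [-1.1, 2.2, 8.8]
grip_width: 0.001
```

>>> jog_arm:
  translation:
    - [0,0,-0.7]
    - [0,0,-1.4]
    - [0,0,-1.4]
  turn: [0,0,0]

```text
clock: 16.58
position: [0.5831, 0.1566, 0.1054]
ee_rot: [0.021, 1.0, 0.001, -0.001]
ft_force: [-3.1, 1.5, 11.3]
grip_width: 0.002
```

On the stop, with force rising and little motion. I'll give one firmer press and hold, then lift clear.

>>> jog_arm:
  translation:
    - [0,0,-1]
    - [0,0,-2]
    - [0,0,-2]
    - [0,0,-2]
  turn: [0,0,0,0]

```text
clock: 16.92
position: [0.5834, 0.1567, 0.1048]
ee_rot: [0.021, 1.0, 0.002, -0.001]
ft_force: [-3.0, 1.1, 14.2]
grip_width: 0.005
```

>>> jog_arm:
  translation:
    - [0,0,3]
    - [0,0,15]
    - [0,0,40]
    - [0,0,75]
    - [0,0,110]
    - [0,0,145]
    - [0,40,160]
    - [0,80,160]
    - [0,120,160]
    - [-15,155,160]
    - [-30,180,160]
    - [-30,180,160]
  turn: [0,0,0,0,0,0,0,0,0,0,0,0]

```text
clock: 17.92
position: [0.5487, 0.3437, 0.264]
ee_rot: [0.017, 1.0, 0.002, -0.003]
ft_force: [-1.0, 0.5, -0.3]
grip_width: -0.002
```

Run:
```python
from h import *
o=manip.get_obs();print(o["clock"],o["position"]*1000,o["ft_force"])
s=manip.camera("scene");t=manip.camera("top")
for n,z in(("pad",.032),("strap_push",.066),("lever_push",.107),("sole",.024),("tin_center",.036),("brush_center",.024),("hammer",0)):
    for P,c in((s,"s"),(t,"t")):
        r=manip.pinpoint(P,n)
        if r: print(n,c,round(r[0]["confidence"],2),np.round(atz(P,r[0]["at"],z)*1000))
cv2.imwrite("pics/s5.png",cv2.resize(s["frame"][170:350,200:440,::-1],(800,600)))
cv2.imwrite("pics/t5.png",cv2.resize(t["frame"][150:350,250:490,::-1],(720,600)))
```

```text
17.9167 [548.71592378 343.65282278 264.02777851] [-1.03067396  0.50042285 -0.2858003 ]
pad s 0.69 [579. -40.  32.]
pad t 0.62 [578. -37.  32.]
strap_push s 0.75 [586.  14.  66.]
strap_push t 0.85 [573.   2.  66.]
lever_push s 0.69 [592. 166. 107.]
lever_push t 0.68 [584. 173. 107.]
sole s 0.78 [590. -40.  24.]
sole t 0.61 [576. -37.  24.]
tin_center s 0.65 [411. 126.  36.]
tin_center t 0.18 [579. -42.  36.]
brush_center s 0.71 [ 546. -173.   24.]
brush_center t 0.92 [ 544. -183.   24.]
hammer s 0.78 [530. 311.   0.]
hammer t 0.7 [532. 310.   0.]
```

View pics/s5.png

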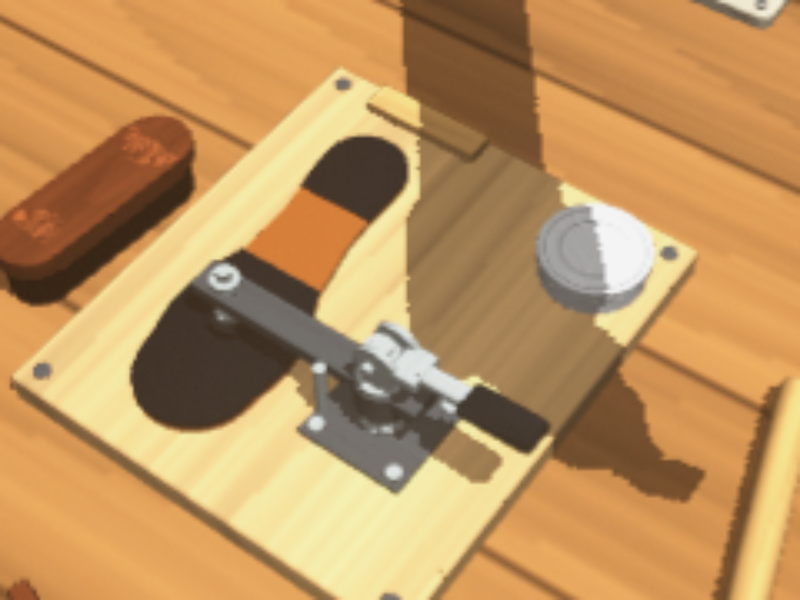

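View pics/t5.png

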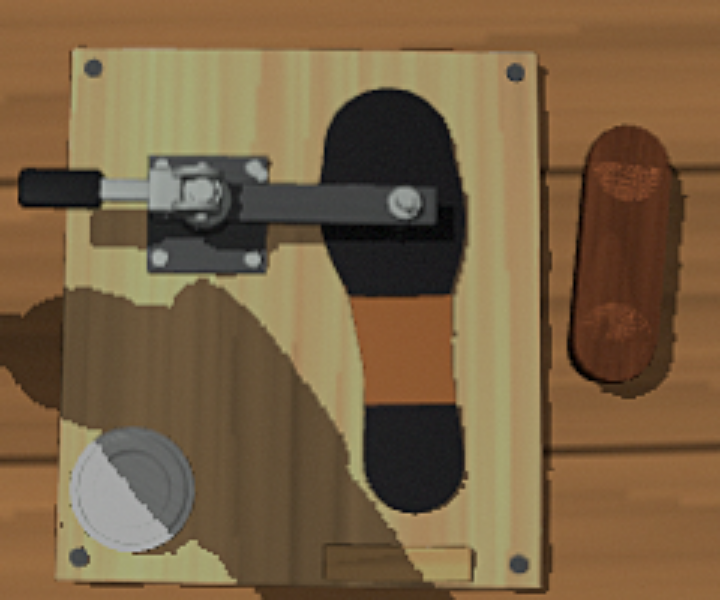

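Both views show the lever down with its paddle at (505,418) in the scene view. The strap is still against the pin, the sole is in the same place as before, and the arm is clear. I'll hand in.

```bash
python3 -c "
from workcell import manip
print(manip.hand_in())"
```

```text
the job is handed in; nothing more can be done
None
```

I pushed the strap round with the closed fingers until it met its stop pin. Then I pushed the cam lever down to its stop, moved the arm clear and handed in at about 18 s of the 46 s allowed. No verdict was reported.

- **Strap:** it took about 2 N to swing, with 5.6 N read when it met the pin. The last pictures show it across the half sole against the pin.
- **Lever:** it took about 4–5 N to move. At the stop the force rose to 14 N with almost no further motion. The fingertips ended about 3 mm below the height I had calculated for the lever fully down, so I take it to be right down.
- **Grip:** I had no reading of the force between pad and sole. That it grips is inferred from the lever being on its stop. The top camera puts the pad within about 2 mm of the half sole's centre; the scene camera says about 11 mm, within the 20 mm allowed.
- **Sole, tin, brush and hammer:** the pictures show no visible shift in the sole, tin or brush. The networks' points agree with the start to within 5–10 mm, which is their usual scatter.
- **Disagreements:** the top view's tin point was wrong (confidence 0.18, on the strap's nose), and the two cameras differ by 14 mm on the sole's position along the board.

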